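# Put the machine-levelling plates back in their thickness rack

## Robot

A 7-joint arm with a two-finger parallel gripper is mounted at the origin on a cart in front of the work surface, level with it; the furniture and walls round the work are solid. World frame = base frame: x ahead of the robot, y to its left, z up, the work surface at z = 0. Lengths are in m, angles in degrees, forces in N, time in s.
With the tool pointing down it reaches from about 0.425 to 0.825 m from the base axis. Payload 3.6 kg.
Tool frame: the origin (TCP) lies at the very end of the fingers, on their centre line; the grasp point (between the pads) lies 19 mm behind it (arm.grasp_offset is the distance from the TCP to the grasp point, in m); z points along the fingers, y is the line along which they close (so a half turn about z gives the same grasp; the last joint's range is limited). The gripper opens to 85 mm and grips with 20 to 120 N. Pads are 22 mm wide; open, the fingers measure 114 mm over their backs; the gripper's body (76 mm by 85 mm) begins 54 mm behind the grasp point. The pads swing forward as they close: fully open they stand 13 mm farther back than shut.
Start: joints at [-76.347, 35.231, -0.722, 81.555, 0.464, 63.22, -2.315], TCP at [0.17, 0.627, 0.193] pointing down, gripper open.
Joint ranges: [-178.69, 178.69], [-17.37, 117.87], [-77.05, 75.6], [15.02, 138.74], [-78.02, 258.01], [0.78, 113.62], [-162.83, 162.83]. Speed limits (degrees/s): [159.86, 159.86, 180, 180, 180, 180, 180].

## Interface

Orientations are given as [roll, pitch, yaw] about the fixed x, y, z axes, in that order (R = Rz(yaw) Ry(pitch) Rx(roll)).
In Python, from plant import get_obs, viewer, order, arm gives the robot as it stands.
- The arm moves only by the tool move_arm, never from a script. Its argument "moves" is a list of rows, each a list of 3 entries, a list of its own where there are three numbers: the shift along the tool's x, y, z in m, then the turn, a rotation vector about the tool's x, y, z in degrees, then the closure, from 0 (fully open) to 1 (shut). In form: [[[tx, ty, tz], [ax, ay, az], jaw], ...]. A call has 1 to 20 rows; each row shifts and turns the commanded pose from where the row before left it, along the tool's axes as they then stand; what a row does not reach is not made up. A row lasts 1/8 s, in which the tool goes at most 62.5 mm and 10.7 degrees, less where a joint would pass 70% of its speed; a pose out of reach is approached as far as the arm can. A call is refused whole if a number of a shift passes 0.0625 or a number of a turn 10.7, either way. A call with a gripper value outside its range is refused whole. The fingers move at their own pace and stop on an object; "squeeze" is the grip in N (left out, the last holds). Time passes only in rows, so rows that do not move let the fingers close. It gives the time, the measured TCP pose, the force, the opening and the grip force at its end, in the units of the state.
- get_obs(): the state, without advancing time (a new reading comes with each control period).
- viewer.grab_frame(name): name is "scene" or "side" or "wrist"; returns (picture, depth): 420x560x3 uint8, red, green, blue; 420x560 float32, m along the optical axis (not along the pixel's ray), 0 where there is no reading.
- viewer.camera_model(name): a dict with "intrinsics" (3x3 intrinsics, pixels), "cam_to_world" (4x4, takes a point from camera to world coordinates); the wrist camera has in their place "tool_from_camera" (4x4, takes a point from camera to tool coordinates, whose origin is the TCP and whose axes are the flange's). Camera axes: x right, y up, looking along -z (the intrinsics and any distortion apply to the point x, -y, -z); pixel columns grow to the right and rows downward; lengths in m; the calibration is good to about 2 mm. A picture is of the moment at which its call begins: read the wrist's pose just before it. camera_model takes no time and is no camera call.
- order.job_done(): hands the job in; it is judged then, once.
The state is a dict: "time": time; "joints": joint angles; "qvel": joint speeds; "tau": joint torques, N m; "position": TCP position; "ee_rot": TCP orientation; "ft_force": force on the tool from outside, world axes, zero at the start; "ft_torque": the same for the moment, N m; "finger_gap": opening from 0.0 (shut) to 1.0 (fully open); "finger_force": force on a finger pad.
Only numpy, scipy, OpenCV 4.12 (cv2) and the standard library are available. Lean on these libraries where they do the work, as an engineer would, in place of code of your own. Each camera call takes 0.05 s, during which the arm holds its last target. There are 200 camera calls.

## Task

Put the two grey levelling plates from the stand back upright into the wooden rack, each into the slot that fits its thickness (the narrowest one it will go into), and push each down against the spring in the slot until it is fully home on the slot's floor. The slots have equal wide mouths, sit a little off centre and narrow to different widths in an order that changes, so a plate may stop short: feel for it, never force one, press gently, and leave the tape measure and the cotton reel where they are.

Things in the scene. Friction and masses are not known exactly. Their poses are not given: they have to be found in the camera images.
- thick_plate_mid (a point): Centre (half-way up) of the thicker grey plastic levelling plate, 15 mm thick (its y axis), 50 mm wide (its x axis), 80 mm tall (z axis, up), 80 g or so. It starts upright in one of the two 18 mm wide, 24 mm deep grooves of the stand; grip it across its thickness near the top edge.
- thin_plate_mid (a point): Centre (half-way up) of the thinner grey plastic levelling plate, 11 mm thick (its y axis), 50 mm wide (x), 80 mm tall (z, up), 60 g or so. It starts upright in the other groove of the stand.
- stand: Fixed low wooden stand, 66 (x) by 126 (y) by 30 mm high, with two equal grooves running along its x, their centres 32.5 mm either side of its middle and their floor 6 mm above the worktop. Origin at the centre of its underside.
- rack: Fixed base board of the rack, 100 (x) by 215 (y) by 6 mm, origin at the centre of its underside on the worktop. Three blocks stand on it in a row along y, at -66, 0, +66 mm. Their slots' throats are 16.5, 12.5 and 8.5 mm wide (along y); which block has which is not told and their order changes: look from above or feel. One slot stays empty. Keep pushes on a block under 25 N.
- block_a: One of three fixed wooden blocks alike outside, 76 (x) by 63 (y) by 45 mm high, axes as the rack's, origin at the centre of its underside 6 mm above the worktop. Its slot is 56 mm long (x). Its cheeks are clamped so that the slot (mouth and throat together) lies up to 4 mm to either side (y) of the block's middle: how far differs per block and start, and is not told.
- block_b: Another such block. In all three the mouth is 28 mm wide (y) and tapers evenly within 8 mm below the top to the parallel throat; the floor, 37 mm below the top, is cork that gives about 2 mm at 14 N. A plate off centre or too thick stops on the taper, up to 8 mm below the top; 14 mm below the top a fitting plate meets a sprung leaf in the +y wall.
- block_c: The third such block. Pushing a fitting plate down past the leaf takes a steady 2 to 10 N or so; more only when it stands on the floor.
- tape_measure: Round pocket tape measure, 54 x 63 x 24 mm, lying loose in front of the rack; bystander. Origin at the centre of its underside.
- cotton_reel: Wooden cotton reel, 30 mm across, 40 mm tall, standing loose behind the stand; bystander. Origin at the centre of its underside.
There are look-alikes about, which are no part of the job. What is shaped like the part that bears thin_plate_mid but purple is not meant. What is shaped like the part that bears thick_plate_mid but blue is not meant.

How it is judged (in metres and radians):
At the end, for the whole second after the job is handed in: Each plate stands upright (within 0.1 rad) in a slot of its own, let go, on the slot's floor (centre at most 51 mm above that block's underside, 48 mm being exact, and within 8 mm of its middle): only possible with the 15 mm plate in the 16.5 mm slot and the 11 mm plate in the 12.5 mm slot (((horizontal distance between thick_plate_mid and block_a below 0.008 m and z of thick_plate_mid in the frame of block_a below 0.051 m) or (horizontal distance between thick_plate_mid and block_b below 0.008 m and z of thick_plate_mid in the frame of block_b below 0.051 m) or (horizontal distance between thick_plate_mid and block_c below 0.008 m and z of thick_plate_mid in the frame of block_c below 0.051 m)) and ((horizontal distance between thin_plate_mid and block_a below 0.008 m and z of thin_plate_mid in the frame of block_a below 0.051 m) or (horizontal distance between thin_plate_mid and block_b below 0.008 m and z of thin_plate_mid in the frame of block_b below 0.051 m) or (horizontal distance between thin_plate_mid and block_c below 0.008 m and z of thin_plate_mid in the frame of block_c below 0.051 m)) and angle between each of thick_plate_mid, thin_plate_mid's own z axis and vertical below 0.1 rad); the robot touches nothing.
It fails at once if a block of the rack is pushed with more than 50 N (contact force between any of block_a, block_b, block_c and anything else above 50 N).
It fails at once if the tape measure or the cotton reel is moved by more than 3 cm (distance of any of tape_measure, cotton_reel from where it was at the start of the episode above 0.03 m).
It also fails if it takes over 72 s, if anything falls off the work surface, if the arm or the gripper's body presses on something with over 40 N, if the wrist force passes 120 N, or if a joint passes its speed limit or range.

## Working session

There is one attempt and no reset: what is moved stays moved. The work goes in short steps, Python scripts to look and compute and a tool call to move; the robot and the scene stay as the last step left them, time stands still between calls to the robot, and variables do not carry over. Pictures are saved under pics/ and viewed, at most 10 in all, crops included, and the job is handed in when it is done.

Besides the shell and the picture viewer there is one more tool, called after "Emit:" as name(argument=value, ...), one argument or row to a line, values as JSON. move_arm: Moves the arm, as the interface text tells. Its arguments: {"type":"object","properties":{"moves":{"type":"array","items":{"type":"array"}},"squeeze":{"type":"number"}},"required":["moves"]}

```bash
ls; mkdir -p pics; cat > h.py <<'E'
import numpy as np, cv2
from plant import get_obs, viewer, order, arm
def grab(n):
    o=get_obs(); p,d=viewer.grab_frame(n); return o,p,d
def save(p,f): cv2.imwrite('pics/'+f,p[:,:,::-1])
E
python3 - <<'E'
from h import *
o=get_obs(); print({k:np.round(v,3) for k,v in o.items()})
fs=[]
for n in ['scene','side','wrist']:
    o,p,d=grab(n); fs.append(p); np.savez(f'{n}0.npz',p=p,d=d,pos=o['position'],rot=o['ee_rot'])
    m=viewer.camera_model(n); print(n,{k:np.round(v,3).tolist() if not isinstance(v,str) else v for k,v in m.items()})
save(fs[0],'a_scene.png'); save(fs[1],'a_side.png')
E
```

```text
pics
{'time': np.float64(0.0), 'joints': array([-76.343,  35.289,  -0.722,  81.643,   0.463,  63.22 ,  -2.314]), 'qvel': array([ 0.039, -0.032,  0.062, -0.003,  0.054, -0.067, -0.073]), 'tau': array([ 0.0000e+00, -4.6921e+01,  2.5900e-01, -1.7103e+01,  1.0000e-02,
        1.0000e-02,  0.0000e+00]), 'position': array([0.17 , 0.626, 0.192]), 'ee_rot': array([-1.79850e+02,  2.00000e-03,  1.64829e+02]), 'ft_force': array([ 0.405,  0.698, -0.078]), 'ft_torque': array([ 0.012,  0.007, -0.012]), 'finger_force': np.float64(0.0), 'finger_gap': np.float64(1.0)}
scene {'intrinsics': [[422.68, 0.0, 283.066], [0.0, 422.68, 209.033], [0.0, 0.0, 1.0]], 'cam_to_world': [[-0.71, 0.344, -0.614, -0.049], [-0.704, -0.371, 0.606, 0.524], [-0.019, 0.862, 0.506, 0.487], [0.0, 0.0, 0.0, 1.0]]}
side {'intrinsics': [[529.408, 0.0, 272.22], [0.0, 529.408, 214.847], [0.0, 0.0, 1.0]], 'cam_to_world': [[-0.999, -0.025, 0.027, 0.509], [0.037, -0.663, 0.748, 0.839], [-0.0, 0.749, 0.663, 0.785], [0.0, 0.0, 0.0, 1.0]]}
wrist {'intrinsics': [[294.453, 0.0, 277.154], [0.0, 294.453, 208.44], [0.0, 0.0, 1.0]], 'tool_from_camera': [[-0.001, 0.955, 0.298, 0.076], [1.0, 0.001, -0.0, 0.001], [-0.001, 0.298, -0.955, -0.182], [0.0, 0.0, 0.0, 1.0]]}
```

View pics/a_scene.png

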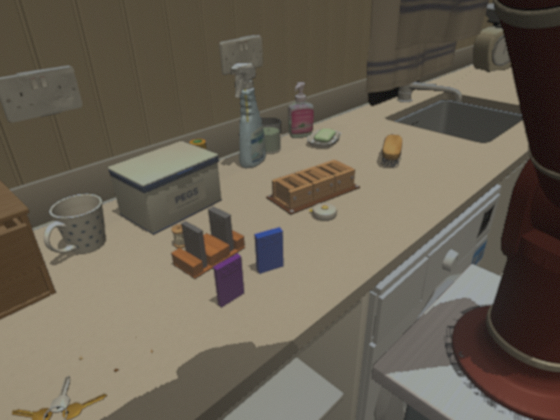

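View pics/a_side.png

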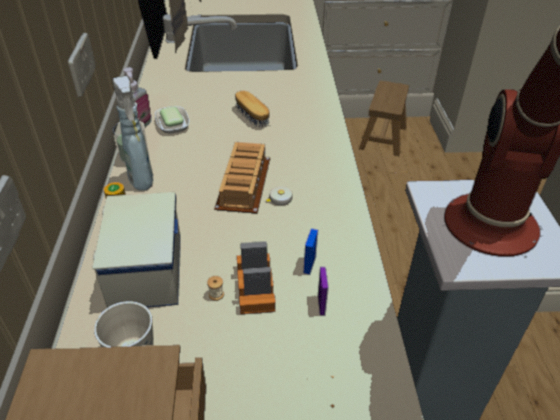

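The scene view shows the grey plates in the stand at (193,240) and (220,225), and the rack at (315,185). The look-alikes are purple at (229,280) and blue at (269,250). The tape measure is at (325,211) and the reel at (180,235). In the side view the grey plates are at (255,255) and (257,280), the rack at (245,175), the reel at (216,288) and the tape at (282,195).

```bash
cat >> h.py <<'E'
from scipy.spatial.transform import Rotation as R
def T_cam(n,o):
    m=viewer.camera_model(n)
    if n!='wrist': return np.array(m['intrinsics']),np.array(m['cam_to_world'])
    T=np.eye(4);T[:3,:3]=R.from_euler('xyz',o['ee_rot'],degrees=True).as_matrix();T[:3,3]=o['position']
    return np.array(m['intrinsics']),T@np.array(m['tool_from_camera'])
def cloud(n,o,d):
    K,T=T_cam(n,o); v,u=np.mgrid[:d.shape[0],:d.shape[1]]
    c=np.stack([(u-K[0,2])/K[0,0]*d,-(v-K[1,2])/K[1,1]*d,-d],-1)
    return c@T[:3,:3].T+T[:3,3]
def ray_z(n,o,uv,z):
    K,T=T_cam(n,o); uv=np.atleast_2d(uv).astype(float)
    r=np.stack([(uv[:,0]-K[0,2])/K[0,0],-(uv[:,1]-K[1,2])/K[1,1],-np.ones(len(uv))],-1)@T[:3,:3].T
    return T[:3,3]+r*((z-T[2,3])/r[:,2])[:,None]
E
python3 - <<'E'
from h import *
import cv2
for n in ['scene','side']:
    z=np.load(n+'0.npz'); P=cloud(n,None,z['d']); hsv=cv2.cvtColor(z['p'],cv2.COLOR_RGB2HSV)
    pts={'scene':dict(pl1=(193,240),pl2=(220,225),rack=(315,185),tape=(325,211),reel=(180,235),blue=(269,250)),
     'side':dict(pl2=(255,255),pl1=(257,280),rack=(245,175),tape=(282,195),reel=(216,288),blue=(310,250))}[n]
    for k,(u,v) in pts.items(): print(n,k,P[v,u].round(3),hsv[v,u])
    C=P.reshape(-1,3); H=hsv.reshape(-1,3)
    box=(C[:,2]>.02)&(C[:,2]<.12)&(C[:,0]>.3)&(C[:,0]<.62)&(C[:,1]>-.4)&(C[:,1]<.6)
    for nm,s in dict(grey=box&(H[:,1]<70)&(C[:,2]>.04),wood=box&(H[:,0]<20)&(H[:,1]>100)).items():
        m=(s.reshape(420,560)*255).astype(np.uint8); c,l,st,ce=cv2.connectedComponentsWithStats(m)
        for i in range(1,c):
            if st[i,4]>60:
                q=P[l==i]; print(' ',nm,ce[i].round(),st[i,4],np.percentile(q,[2,50,98],axis=0).round(3).tolist(), cv2.minAreaRect(q[:,:2].astype(np.float32)*1000))
E
```

```text
scene pl1 [0.509 0.2   0.061] [17 31 57]
scene pl2 [0.51  0.138 0.063] [17 40 58]
scene rack [ 0.507 -0.129  0.047] [ 15 104  93]
scene tape [ 0.446 -0.092  0.019] [ 35  27 158]
scene reel [0.581 0.185 0.031] [20 55 97]
scene blue [0.402 0.115 0.047] [115  98  86]
  grey [220. 222.] 545 [[0.493, 0.124, 0.041], [0.511, 0.138, 0.069], [0.542, 0.141, 0.086]] ((519.046142578125, 131.87503051757812), (53.428382873535156, 17.32794761657715), 3.980614185333252)
  grey [193. 237.] 487 [[0.488, 0.192, 0.041], [0.508, 0.201, 0.068], [0.537, 0.203, 0.086]] ((513.8006591796875, 196.7368621826172), (52.19296646118164, 12.391695976257324), 3.4660842418670654)
  wood [316. 179.] 1621 [[0.491, -0.253, 0.022], [0.526, -0.158, 0.047], [0.585, -0.072, 0.051]] ((539.8494873046875, -164.6121826171875), (195.6583709716797, 79.33065795898438), 79.75172424316406)
  wood [177. 229.] 67 [[0.581, 0.171, 0.033], [0.593, 0.183, 0.039], [0.605, 0.192, 0.04]] ((594.0709838867188, 183.12355041503906), (17.568363189697266, 27.632959365844727), 57.43069839477539)
  wood [237. 237.] 109 [[0.487, 0.101, 0.021], [0.494,
[... 1639 characters left out ...]
0.201, 0.062]] ((544.8588256835938, 173.7530517578125), (10.501352310180664, 59.482269287109375), 4.325384140014648)
  wood [215. 282.] 139 [[0.581, 0.167, 0.028], [0.593, 0.183, 0.04], [0.605, 0.193, 0.043]] ((592.9450073242188, 180.61366271972656), (24.393558502197266, 28.446744918823242), 1.8180698156356812)
  wood [257. 300.] 456 [[0.484, 0.201, 0.021], [0.515, 0.22, 0.03], [0.546, 0.228, 0.033]] ((515.4716186523438, 212.83551025390625), (64.28675079345703, 33.14258575439453), 1.9933178424835205)
  wood [188. 396.] 284 [[0.609, 0.426, 0.085], [0.615, 0.437, 0.088], [0.62, 0.472, 0.119]] ((615.6641235351562, 449.26751708984375), (48.117488861083984, 13.717092514038086), 83.34391784667969)
```

Emit:
move_arm(
  moves=[
    [[0,0,0],[0,0,-9],0],
    [[0,0,0],[0,0,-9],0],
    [[-0.027,-0.04,0.002],[0,0,0],0],
    [[-0.027,-0.04,0.002],[0,0,0],0],
    [[-0.027,-0.04,0.002],[0,0,0],0],
    [[-0.027,-0.04,0.002],[0,0,0],0],
    [[-0.027,-0.04,0.002],[0,0,0],0],
    [[-0.027,-0.04,0.002],[0,0,0],0],
    [[-0.027,-0.04,0.002],[0,0,0],0],
    [[-0.027,-0.04,0.002],[0,0,0],0],
    [[-0.027,-0.04,0.002],[0,0,0],0],
    [[-0.027,-0.04,0.002],[0,0,0],0],
    [[-0.027,-0.04,0.002],[0,0,0],0],
    [[-0.027,-0.04,0.002],[0,0,0],0],
    [[0,0,0],[0,0,0],0],
    [[0,0,0],[0,0,0],0],
  ],
  squeeze=30,
)

```text
time: 2.15
position: [0.5167, 0.1646, 0.1686]
ee_rot: [180.0, -0.1, -177.1]
ft_force: [-0.0, 0.8, -0.6]
finger_gap: 0.996
finger_force: 0.0
```

```bash
python3 - <<'E'
from h import *
o,p,d=grab('wrist'); np.savez('w1.npz',p=p,d=d); P=cloud('wrist',o,d); hsv=cv2.cvtColor(p,cv2.COLOR_RGB2HSV)
print(o['position'],o['ee_rot'])
s=(P[...,2]>.075)&(P[...,2]<.1)&(P[...,0]>.45)&(P[...,0]<.58)&(P[...,1]>.09)&(P[...,1]<.24)
c,l,st,ce=cv2.connectedComponentsWithStats((s*255).astype(np.uint8))
for i in range(1,c):
    if st[i,4]>60:
        q=P[l==i]; print(ce[i].round(),st[i].tolist(),q.mean(0).round(4),np.percentile(q[:,2],[5,50,95]).round(4),hsv[l==i].mean(0).round(), np.round(cv2.minAreaRect((q[:,:2]*1000).astype(np.float32))[0],1),cv2.minAreaRect((q[:,:2]*1000).astype(np.float32))[1:])
save(p,'b_w.png')
E
```

```text
[0.51674179 0.16455389 0.16862291] [ 1.79959990e+02 -6.70789834e-02 -1.77149686e+02]
[310. 199.] [304, 173, 14, 53, 681] [0.5131 0.1963 0.086 ] [0.0805 0.0866 0.0878] [26. 16. 96.] [514.5 196.8] ((49.171443939208984, 11.429590225219727), 3.155461549758911)
[242. 201.] [232, 174, 20, 54, 908] [0.518  0.1328 0.086 ] [0.0802 0.0866 0.0878] [40. 13. 59.] [519.6 132.4] ((49.67764663696289, 15.57343578338623), 3.4383363723754883)
```

View pics/b_w.png

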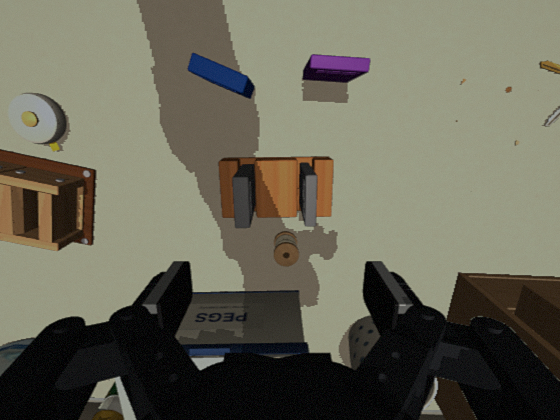

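The thick plate is at px (242,201), the thin one at (310,199), both tops at 0.087. Candidates for the grey plates were the blue (220,75) and purple (337,66) ones, which I reject by colour. Now I'll look at the rack from above.

Emit:
move_arm(
  moves=[
    [[0,0,0],[0,0,6.5],0.5],
    [[0,0,0],[0,0,6.5],0.5],
    [[-0.01,-0.04,0.005],[0,0,0],0.5],
    [[-0.01,-0.04,0.005],[0,0,0],0.5],
    [[-0.01,-0.04,0.005],[0,0,0],0.5],
    [[-0.01,-0.04,0.005],[0,0,0],0.5],
    [[-0.01,-0.04,0.005],[0,0,0],0.5],
    [[-0.01,-0.04,0.005],[0,0,0],0.5],
    [[-0.01,-0.04,0.005],[0,0,0],0.5],
    [[-0.01,-0.04,0.005],[0,0,0],0.5],
    [[0,0,0],[0,0,0],0.5],
    [[0,0,0],[0,0,0],0.5],
    [[0,0,0],[0,0,0],0.5],
  ],
)

```text
time: 3.82
position: [0.5401, -0.1624, 0.1291]
ee_rot: [179.9, -0.0, 170.1]
ft_force: [0.6, 0.1, -0.2]
finger_gap: 0.503
finger_force: 0.0
```

```bash
python3 - <<'E'
from h import *
o,p,d=grab('wrist'); np.savez('w2.npz',p=p,d=d,pos=o['position'],rot=o['ee_rot']); P=cloud('wrist',o,d)
print(o['position'],o['ee_rot'])
s=(P[...,2]>.046)&(P[...,2]<.056)&(P[...,0]>.45)&(P[...,0]<.62)&(P[...,1]>-.3)&(P[...,1]<-.03)
c,l,st,ce=cv2.connectedComponentsWithStats((s*255).astype(np.uint8))
for i in range(1,c):
    if st[i,4]>60:
        q=P[l==i]; print(ce[i].round(),st[i].tolist(),np.percentile(q[:,2],[5,50,95]).round(4), cv2.minAreaRect((q[:,:2]*1000).astype(np.float32)))
save(cv2.resize(p[100:310,90:470],None,fx=2,fy=2,interpolation=cv2.INTER_CUBIC),'c_w.png')
E
```

```text
[ 0.54005876 -0.16235926  0.12907319] [ 1.79916999e+02 -4.51840483e-03  1.70068830e+02]
[344. 203.] [310, 163, 74, 81, 3840] [0.0475 0.0516 0.0528] ((553.6853637695312, -99.60955810546875), (62.82320785522461, 76.3240966796875), 80.20864868164062)
[200. 203.] [164, 164, 75, 80, 3961] [0.0473 0.0515 0.0527] ((531.0352172851562, -229.4087677001953), (62.960784912109375, 75.49153137207031), 80.24092864990234)
[273. 203.] [239, 164, 71, 80, 4150] [0.0473 0.0515 0.0527] ((542.4081420898438, -164.20237731933594), (62.41130447387695, 75.92386627197266), 80.28618621826172)
```

View pics/c_w.png

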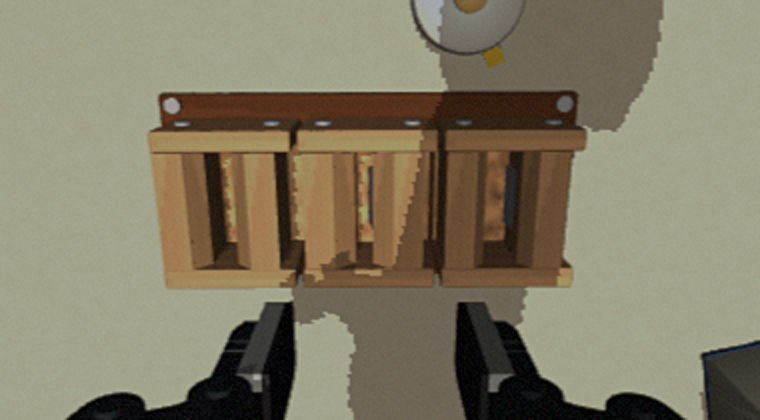

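```bash
cat > prof.py <<'E'
from h import *
import sys
def prof(o,d,C,yaw=-9.85):
    P=cloud('wrist',o,d); th=np.radians(yaw); ex=np.array([np.cos(th),np.sin(th)]); ey=np.array([-np.sin(th),np.cos(th)])
    q=P[...,:2]-np.array(C); x=q@ex; y=q@ey
    s=(abs(x)<.018)&(abs(y)<.033)
    yb=np.round(y[s]*1000).astype(int); z=P[...,2][s]*1000
    return {b:round(float(np.median(z[yb==b]))) for b in range(-32,33) if (yb==b).any()}
BL=dict(A=(.5537,-.0996),B=(.5424,-.1642),C=(.5310,-.2294))
E
python3 - <<'E'
from prof import *
z=np.load('w2.npz'); o=dict(position=z['pos'],ee_rot=z['rot'])
for k,c in BL.items(): print(k,prof(o,z['d'],c))
E
```

```text
A {-32: 214, -31: 194, -30: 45, -29: 193, -28: 216, -27: 223, -26: 223, -25: 224, -24: 224, -23: 224, -22: 223, -21: 225, -20: 227, -19: 229, -18: 231, -17: 236, -16: 242, -15: 245, -14: 248, -13: 250, -12: 251, -11: 245, -10: 247, -9: 246, -8: 250, -7: 251, -6: 252, -5: 252, -4: 254, -3: 253, -2: 254, -1: 256, 0: 257, 1: 258, 2: 15, 3: 15, 4: 22, 5: 28, 6: 38, 7: 46, 8: 47, 9: 48, 10: 50, 11: 51, 12: 52, 13: 52, 14: 52, 15: 52, 16: 52, 17: 52, 18: 52, 19: 52, 20: 52, 21: 52, 22: 52, 23: 52, 24: 52, 25: 52}
B {-32: 213, -31: 201, -30: 210, -29: 197, -28: 214, -27: 219, -26: 222, -25: 218, -24: 216, -23: 221, -22: 215, -21: 207, -20: 208, -19: 195, -18: 53, -17: 52, -16: 52, -15: 51, -14: 50, -13: 49, -12: 48, -11: 145, -10: 243, -9: 245, -8: 248, -7: 250, -6: 251, -5: 253, -4: 253, -3: 252, -2: 253, -1: 253, 0: 253, 1: 252, 2: 254, 3: 253, 4: 251, 5: 253, 6: 253, 7: 253, 8: 253, 9: 252, 10: 252, 11: 252, 12: 250, 13: 247, 14: 245, 15: 242, 16: 53, 17: 52, 18: 52, 19: 52, 20: 52, 21: 52, 22: 52, 23: 222, 24: 196, 25: 208, 26: 210, 27: 220, 28: 223, 29: 220, 30: 218, 31: 222, 32: 222}
C {-31: 52, -30: 52, -29: 52, -28: 52, -27: 52, -26: 52, -25: 52, -24: 52, -23: 52, -22: 52, -21: 52, -20: 52, -19: 52, -18: 52, -17: 51, -16: 50, -15: 49, -14: 48, -13: 47, -12: 46, -11: 45, -10: 32, -9: 16, -8: 15, -7: 15, -6: 15, -5: 15, -4: 14, 3: 44, 4: 46, 5: 257, 6: 256, 7: 255, 8: 254, 9: 253, 10: 252, 11: 250, 12: 250, 13: 248, 14: 246, 15: 245, 16: 243, 17: 248, 18: 250, 19: 249, 20: 246, 21: 243, 22: 238, 23: 232, 24: 226, 25: 227, 26: 226, 27: 224, 28: 224, 29: 224, 30: 224, 31: 223, 32: 223}
```

```bash
sed -i 's/s=(abs(x)<.018)/s=(P[...,2]<.06)\&(abs(x)<.018)/' prof.py
python3 - <<'E'
from prof import *
z=np.load('w2.npz'); o=dict(position=z['pos'],ee_rot=z['rot'])
for k,c in BL.items(): print(k,prof(o,z['d'],c))
E
```

```text
A {-32: 7, -31: 9, -30: 32, -29: 52, -28: 51, -27: 52, -26: 52, -25: 52, -24: 52, -23: 52, -22: 52, -21: 52, -20: 52, -19: 52, -18: 52, -17: 52, -16: 51, -15: 50, -14: 48, -13: 47, -12: 45, -11: 44, -5: 15, -4: 15, -3: 15, -2: 15, -1: 15, 0: 15, 1: 15, 2: 15, 3: 15, 4: 22, 5: 28, 6: 38, 7: 46, 8: 47, 9: 48, 10: 50, 11: 51, 12: 52, 13: 52, 14: 52, 15: 52, 16: 52, 17: 52, 18: 52, 19: 52, 20: 52, 21: 52, 22: 52, 23: 52, 24: 52, 25: 52}
B {-30: 52, -29: 52, -28: 52, -27: 52, -26: 52, -25: 52, -24: 52, -23: 52, -22: 52, -21: 52, -20: 52, -19: 52, -18: 52, -17: 52, -16: 52, -15: 50, -14: 50, -13: 49, -12: 48, -11: 48, -10: 47, -9: 46, -8: 45, -7: 44, -6: 17, -5: 15, -4: 15, -3: 15, -2: 15, -1: 15, 0: 19, 1: 25, 2: 30, 3: 44, 4: 45, 5: 47, 6: 48, 7: 48, 8: 49, 9: 50, 10: 50, 11: 51, 12: 52, 13: 52, 14: 52, 15: 52, 16: 52, 17: 52, 18: 52, 19: 52, 20: 52, 21: 52, 22: 52, 23: 52, 24: 52, 25: 52, 29: 10, 30: 10, 31: 10, 32: 7}
C {-31: 52, -30: 52, -29: 52, -28: 52, -27: 52, -26: 52, -25: 52, -24: 52, -23: 52, -22: 52, -21: 52, -20: 52, -19: 52, -18: 52, -17: 51, -16: 50, -15: 49, -14: 48, -13: 47, -12: 46, -11: 45, -10: 32, -9: 16, -8: 15, -7: 15, -6: 15, -5: 15, -4: 14, 3: 44, 4: 45, 5: 46, 6: 47, 7: 48, 8: 49, 9: 50, 10: 51, 11: 52, 12: 52, 13: 52, 14: 52, 15: 52, 16: 52, 17: 52, 18: 52, 19: 52, 20: 52, 21: 52, 22: 52, 23: 52, 24: 34, 25: 10, 26: 10, 27: 10, 28: 10, 29: 9, 30: 10, 31: 9}
```

Emit:
move_arm(
  moves=[
    [[0,0.033,0],[0,0,0],0.5],
    [[0,0.033,0],[0,0,0],0.5],
    [[0,0,0],[0,0,0],0.5],
    [[0,0,0],[0,0,0],0.5],
  ],
)

```text
time: 4.38
position: [0.5512, -0.1004, 0.1291]
ee_rot: [-179.9, 0.0, 169.9]
ft_force: [-0.1, -0.2, 0.4]
finger_gap: 0.497
finger_force: 0.0
```

```bash
python3 - <<'E'
from prof import *
o,p,d=grab('wrist'); np.savez('w3.npz',p=p,d=d,pos=o['position'],rot=o['ee_rot'])
for k in 'AB': print(k,prof(o,d,BL[k]))
E
```

```text
A {-30: 52, -29: 52, -28: 52, -27: 52, -26: 52, -25: 51, -24: 52, -23: 52, -22: 52, -21: 52, -20: 52, -19: 52, -18: 52, -17: 52, -16: 51, -15: 50, -14: 48, -13: 47, -12: 46, -11: 39, -10: 15, -9: 15, -8: 15, -7: 15, -6: 15, -5: 15, -4: 15, -3: 14, -2: 15, -1: 15, 0: 15, 1: 15, 2: 15, 3: 15, 4: 21, 5: 26, 6: 43, 7: 46, 8: 47, 9: 48, 10: 49, 11: 51, 12: 52, 13: 52, 14: 52, 15: 52, 16: 52, 17: 52, 18: 52, 19: 52, 20: 52, 21: 52, 22: 52, 23: 52, 24: 52, 25: 52, 29: 10, 30: 10, 31: 10, 32: 8}
B {-30: 51, -29: 52, -28: 52, -27: 52, -26: 52, -25: 52, -24: 52, -23: 52, -22: 52, -21: 52, -20: 52, -19: 52, -18: 52, -17: 52, -16: 52, -15: 51, -14: 50, -13: 49, -12: 48, -11: 48, -10: 46, -9: 46, -8: 45, -7: 35, -6: 27, -5: 15, 2: 44, 3: 45, 4: 46, 5: 46, 6: 47, 7: 48, 8: 49, 9: 50, 10: 50, 11: 51, 12: 52, 13: 52, 14: 52, 15: 52, 16: 52, 17: 52, 18: 52, 19: 52, 20: 52, 21: 52, 22: 52, 23: 52, 24: 52, 25: 36, 26: 10, 27: 9, 28: 10, 29: 10, 30: 10, 31: 10}
```

Emit:
move_arm(
  moves=[
    [[0,-0.044,0],[0,0,0],0.5],
    [[0,-0.044,0],[0,0,0],0.5],
    [[0,-0.044,0],[0,0,0],0.5],
    [[0,0,0],[0,0,0],0.5],
    [[0,0,0],[0,0,0],0.5],
  ],
)

```text
time: 5.05
position: [0.5276, -0.2305, 0.1288]
ee_rot: [180.0, -0.0, 169.7]
ft_force: [-0.2, 0.8, -0.7]
finger_gap: 0.501
finger_force: 0.0
```

```bash
python3 - <<'E'
from prof import *
o,p,d=grab('wrist'); np.savez('w4.npz',p=p,d=d,pos=o['position'],rot=o['ee_rot']); print(o['position'])
for k in 'BC': print(k,prof(o,d,BL[k]))
E
```

```text
[ 0.52763186 -0.23045982  0.12884297]
B {-32: 7, -31: 10, -30: 32, -29: 52, -28: 52, -27: 52, -26: 52, -25: 52, -24: 52, -23: 52, -22: 52, -21: 52, -20: 52, -19: 52, -18: 52, -17: 52, -16: 51, -15: 51, -14: 50, -13: 49, -12: 48, -11: 47, -10: 47, -9: 46, -8: 45, -7: 44, -6: 43, -1: 20, 0: 21, 1: 27, 2: 37, 3: 44, 4: 45, 5: 46, 6: 47, 7: 48, 8: 49, 9: 50, 10: 50, 11: 51, 12: 52, 13: 52, 14: 52, 15: 52, 16: 52, 17: 52, 18: 52, 19: 52, 20: 52, 21: 52, 22: 52, 23: 52, 24: 52, 25: 52, 26: 50}
C {-31: 52, -30: 52, -29: 52, -28: 52, -27: 52, -26: 52, -25: 52, -24: 52, -23: 52, -22: 52, -21: 52, -20: 52, -19: 52, -18: 52, -17: 51, -16: 50, -15: 49, -14: 48, -13: 47, -12: 46, -11: 45, -10: 32, -9: 15, -8: 15, -7: 15, -6: 15, -5: 15, -4: 15, -3: 15, -2: 15, -1: 15, 0: 18, 1: 23, 2: 30, 3: 44, 4: 45, 5: 46, 6: 47, 7: 48, 8: 49, 9: 50, 10: 51, 11: 52, 12: 52, 13: 52, 14: 52, 15: 52, 16: 52, 17: 52, 18: 52, 19: 52, 20: 52, 21: 52, 22: 52, 23: 52, 24: 52, 28: 10, 29: 10, 30: 10, 31: 10, 32: 7}
```

From the profiles (block A is nearest the stand):

| Block | Throat | Slot offset |
|---|---|---|
| A | about 16.5 mm | about -2.5 mm |
| B | about 8.5 mm | about -2 mm |
| C | about 12.5 mm | about -3.5 mm |

So the thick plate goes to A and the thin one to C. Next is the thick plate.

Emit:
move_arm(
  moves=[
    [[0,0,0],[0,0,-6.7],0.5],
    [[0,0,0],[0,0,-6.7],0.5],
    [[-0.0015,0.0454,0],[0,0,0],0.5],
    [[-0.0015,0.0454,0],[0,0,0],0.5],
    [[-0.0015,0.0454,0],[0,0,0],0.5],
    [[-0.0015,0.0454,0],[0,0,0],0.5],
    [[-0.0015,0.0454,0],[0,0,0],0.5],
    [[-0.0015,0.0454,0],[0,0,0],0.5],
    [[-0.0015,0.0454,0],[0,0,0],0.5],
    [[-0.0015,0.0454,0],[0,0,0],0.5],
    [[0,0,0],[0,0,0],0.5],
    [[0,0,0],[0,0,0],0.5],
  ],
)

```text
time: 6.6
position: [0.5191, 0.1335, 0.1289]
ee_rot: [-180.0, -0.0, -176.7]
ft_force: [0.7, -0.8, -0.2]
finger_gap: 0.5
finger_force: 0.0
```

```bash
cat > pl.py <<'E'
from h import *
def plates(zlo,zhi,box):
    o,p,d=grab('wrist'); P=cloud('wrist',o,d)
    print(o['position'].round(4),o['ee_rot'].round(2),o['ft_force'].round(2))
    Rt=R.from_euler('xyz',o['ee_rot'],degrees=True).as_matrix()
    s=(P[...,2]>zlo)&(P[...,2]<zhi)&(P[...,0]>box[0])&(P[...,0]<box[1])&(P[...,1]>box[2])&(P[...,1]<box[3])
    c,l,st,ce=cv2.connectedComponentsWithStats((s*255).astype(np.uint8))
    for i in range(1,c):
        if st[i,4]>60:
            q=P[l==i]; r=cv2.minAreaRect((q[:,:2]*1000).astype(np.float32)); t=(np.array([r[0][0]/1000,r[0][1]/1000,np.median(q[:,2])])-o['position'])@Rt
            print(ce[i].round(),st[i,4],np.round(r[0],1),np.round(r[1],1),round(r[2],1),'zmed',np.median(q[:,2]).round(4),'tool',t.round(4))
    return o,p,d,P
E
python3 - <<'E'
from pl import *
o,p,d,P=plates(.083,.092,(.45,.58,.09,.24))
save(cv2.resize(p[120:300,180:380],None,fx=3,fy=3),'d.png')
E
```

```text
[0.5191 0.1335 0.1289] [-1.7997e+02 -2.0000e-02 -1.7667e+02] [ 0.66 -0.76 -0.19]
[354. 213.] 848 [514.8 196.7] [49.5 11.3] 3.9 zmed 0.0867 tool [0.0006 0.0634 0.0421]
[274. 214.] 1095 [519.6 131.9] [49.7 14.7] 3.6 zmed 0.0867 tool [-0.0005 -0.0016  0.0421]
```

View pics/d.png

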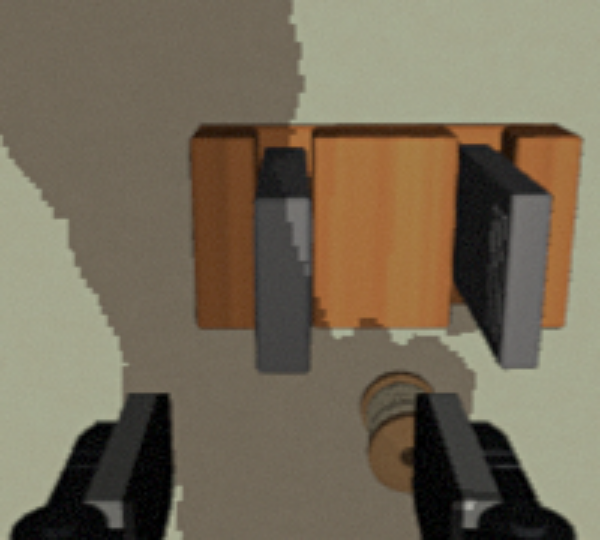

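The close crop confirms the grey 15 mm plate lies between the fingers, 1.6 mm towards -y of the centre line. The grey 11 mm plate is to the right and the reel is clear.

Emit:
move_arm(
  moves=[
    [[0,-0.0016,0.018],[0,0,0],0.5],
    [[0,0,0.018],[0,0,0],0.5],
    [[0,0,0.018],[0,0,0],0.5],
    [[0,0,0.018],[0,0,0],0.5],
    [[0,0,0],[0,0,0],0.5],
    [[0,0,0],[0,0,0],1],
    [[0,0,0],[0,0,0],1],
    [[0,0,0],[0,0,0],1],
    [[0,0,0],[0,0,0],1],
    [[0,0,0],[0,0,0],1],
    [[0,0,0],[0,0,0],1],
  ],
  squeeze=45,
)

```text
time: 8.02
position: [0.5195, 0.1316, 0.0569]
ee_rot: [-180.0, -0.0, -176.8]
ft_force: [-0.5, -0.2, -0.6]
finger_gap: 0.002
finger_force: 0.0
```

```bash
python3 - <<'E'
from pl import *
o,p,d,P=plates(.06,.1,(.45,.58,.09,.24))
o,q,d=grab('side')
a=cv2.resize(p[120:330,180:420],None,fx=2,fy=2); b=cv2.resize(q[200:340,180:340],None,fx=3,fy=3)
save(np.hstack([cv2.resize(a,(400,350)),cv2.resize(b,(400,350))]),'e.png')
E
```

```text
[0.5195 0.1316 0.0569] [-1.8000e+02 -1.0000e-02 -1.7676e+02] [-0.53 -0.23 -0.64]
[384. 244.] 2834 [514.9 196.3] [50.6 11.8] 3.5 zmed 0.0858 tool [ 0.001   0.0649 -0.0289]
[276. 226.] 1281 [509.2 131.2] [29.6 15. ] 2.7 zmed 0.0864 tool [ 0.0104  0.0002 -0.0295]
```

View pics/e.png

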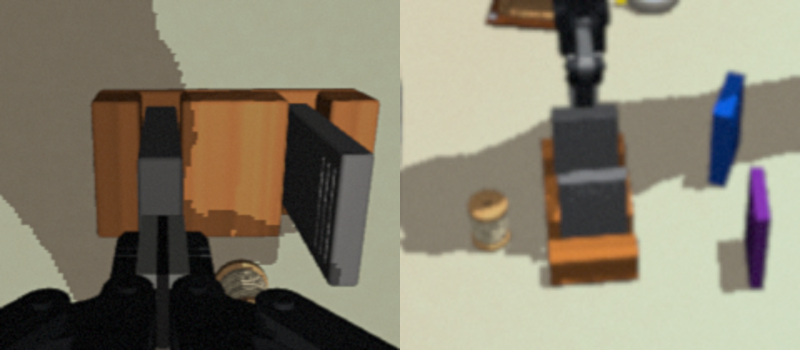

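```bash
python3 - <<'E'
from pl import *
o,p,d=grab('wrist');P=cloud('wrist',o,d)
for v in range(200,300,6): print(v,P[v,270].round(3),P[v,278].round(3),P[v,288].round(3),d[v,278].round(3))
print(o['finger_gap'],o['finger_force'],arm.grasp_offset,[a for a in dir(arm) if a[0]!='_'])
E
```

```text
200 [0.495 0.127 0.058] [0.495 0.132 0.058] [0.506 0.14  0.018] 0.188
206 [0.495 0.127 0.071] [0.495 0.132 0.071] [0.495 0.138 0.07 ] 0.175
212 [0.496 0.127 0.081] [0.495 0.132 0.083] [0.495 0.137 0.082] 0.164
218 [0.498 0.127 0.086] [0.497 0.132 0.086] [0.497 0.137 0.087] 0.161
224 [0.501 0.128 0.086] [0.501 0.132 0.086] [0.5   0.137 0.086] 0.162
230 [0.504 0.128 0.088] [0.504 0.132 0.086] [0.504 0.138 0.087] 0.163
236 [0.508 0.128 0.087] [0.508 0.132 0.086] [0.508 0.138 0.086] 0.165
242 [0.512 0.128 0.086] [0.511 0.133 0.088] [0.511 0.138 0.087] 0.164
248 [0.515 0.128 0.087] [0.515 0.133 0.087] [0.515 0.138 0.086] 0.166
254 [0.509 0.128 0.107] [0.509 0.132 0.106] [0.509 0.137 0.106] 0.146
260 [0.51  0.129 0.112] [0.51  0.132 0.112] [0.509 0.137 0.112] 0.141
266 [0.509 0.129 0.118] [0.509 0.132 0.119] [0.509 0.137 0.119] 0.134
272 [0.51  0.129 0.124] [0.509 0.132 0.125] [0.509 0.137 0.124] 0.128
278 [0.51  0.129 0.128] [0.51  0.132 0.128] [0.509 0.137 0.128] 0.125
284 [0.51  0.129 0.133] [0.509 0.132 0.134] [0.509 0.136 0.134] 0.119
290 [0.507 0.129 0.141] [0.512 0.132 0.133] [0.508 0.136 0.139] 0.121
296 [0.509 0.129 0.143] [0.515 0.133 0.133] [0.508 0.136 0.143] 0.122
0.0027513190177983027 0.0 0.0187 ['PlanningError', 'grasp_offset']
```

```bash
python3 - <<'E'
from pl import *
for n in ['side','scene']:
    o,p,d=grab(n);P=cloud(n,o,d)
    s=(abs(P[...,0]-.519)<.03)&(abs(P[...,1]-.131)<.04)&(P[...,2]>.08)&(P[...,2]<.25)
    z=P[s]
    for lo in np.arange(.08,.18,.008):
        q=z[(z[:,2]>=lo)&(z[:,2]<lo+.008)]
        if len(q): print(n,lo.round(3),len(q),q.min(0).round(3),q.max(0).round(3))
z=np.load('w1.npz'); print(o['joints'].round(2))
E
```

```text
side 0.08 167 [0.494 0.121 0.08 ] [0.542 0.141 0.088]
side 0.088 24 [0.497 0.126 0.088] [0.542 0.139 0.096]
side 0.096 14 [0.508 0.136 0.097] [0.529 0.143 0.103]
side 0.104 40 [0.508 0.126 0.104] [0.53  0.147 0.112]
side 0.112 35 [0.508 0.135 0.112] [0.528 0.147 0.12 ]
side 0.12 21 [0.512 0.139 0.12 ] [0.526 0.147 0.127]
side 0.136 11 [0.512 0.13  0.139] [0.531 0.163 0.144]
side 0.144 15 [0.506 0.159 0.144] [0.531 0.169 0.151]
side 0.152 8 [0.504 0.144 0.153] [0.531 0.171 0.16 ]
side 0.16 47 [0.502 0.127 0.16 ] [0.536 0.15  0.168]
side 0.168 25 [0.502 0.139 0.168] [0.535 0.155 0.176]
side 0.176 28 [0.502 0.136 0.176] [0.535 0.162 0.184]
scene 0.08 145 [0.492 0.123 0.08 ] [0.545 0.141 0.086]
scene 0.088 5 [0.512 0.137 0.094] [0.524 0.138 0.096]
scene 0.096 31 [0.506 0.12  0.096] [0.526 0.144 0.103]
scene 0.104 66 [0.507 0.118 0.104] [0.525 0.146 0.112]
scene 0.112 64 [0.507 0.117 0.112] [0.525 0.146 0.12 ]
scene 0.12 63 [0.507 0.119 0.12 ] [0.525 0.147 0.128]
scene 0.128 49 [0.507 0.119 0.128] [0.52  0.146 0.136]
scene 0.136 95 [0.504 0.101 0.136] [0.53  0.163 0.144]
scene 0.144 163 [0.503 0.092 0.144] [0.531 0.17  0.152]
scene 0.152 133 [0.502 0.091 0.152] [0.535 0.171 0.16 ]
scene 0.16 153 [0.5   0.091 0.16 ] [0.535 0.17  0.168]
scene 0.168 119 [0.5   0.091 0.168] [0.529 0.171 0.176]
scene 0.176 127 [0.5   0.091 0.176] [0.523 0.171 0.184]
[-15.18  35.44  -2.09 108.94   2.08  35.66  74.67]
```

All three cameras agree that the finger ends sit about 43 mm behind the reported TCP: the ends are at z≈0.100 while the pose says 0.057. So the grip closed on air above the plate, and nothing was touched. I'll open and go 43 mm lower.

Emit:
move_arm(
  moves=[
    [[0,0,0],[0,0,0],0.5],
    [[0,0,0],[0,0,0],0.5],
    [[0,0,0],[0,0,0],0.5],
    [[0,0,0],[0,0,0],0.5],
    [[0,0,0.011],[0,0,0],0.5],
    [[0,0,0.011],[0,0,0],0.5],
    [[0,0,0.011],[0,0,0],0.5],
    [[0,0,0.01],[0,0,0],0.5],
    [[0,0,0],[0,0,0],0.5],
  ],
)

```text
time: 9.4
position: [0.5188, 0.1313, 0.0128]
ee_rot: [-180.0, -0.1, -176.8]
ft_force: [0.4, 0.7, 0.9]
finger_gap: 0.498
finger_force: 0.0
```

Emit:
move_arm(
  moves=[
    [[0,0,0],[0,0,0],1],
    [[0,0,0],[0,0,0],1],
    [[0,0,0],[0,0,0],1],
    [[0,0,0],[0,0,0],1],
    [[0,0,0],[0,0,0],1],
  ],
  squeeze=45,
)

```text
time: 10.02
position: [0.5199, 0.1316, 0.0143]
ee_rot: [180.0, 0.0, -176.8]
ft_force: [-0.4, 0.3, 2.8]
finger_gap: 0.169
finger_force: 46.4
```

Emit:
move_arm(
  moves=[
    [[0,0,-0.02],[0,0,0],1],
    [[0,0,-0.02],[0,0,0],1],
    [[0,0,-0.02],[0,0,0],1],
    [[0,0,-0.015],[0,0,0],1],
    [[0,0,0],[0,0,6.5],1],
    [[0,0,0],[0,0,6.5],1],
    [[-0.0121,-0.0374,0],[0,0,0],1],
    [[-0.0121,-0.0374,0],[0,0,0],1],
    [[-0.0121,-0.0374,0],[0,0,0],1],
    [[-0.0121,-0.0374,0],[0,0,0],1],
    [[-0.0121,-0.0374,0],[0,0,0],1],
    [[-0.0121,-0.0374,0],[0,0,0],1],
    [[0,0,0],[0,0,0],1],
    [[0,0,0],[0,0,0],1],
    [[0,0,0],[0,0,0],1],
  ],
)

```text
time: 11.9
position: [0.5529, -0.1, 0.0888]
ee_rot: [179.9, -0.0, 170.4]
ft_force: [-0.1, -0.3, -0.9]
finger_gap: 0.168
finger_force: 46.0
```

```bash
python3 - <<'E'
from pl import *
o,p,d,P=plates(.12,.168,(.48,.6,-.13,-.08))
Rt=R.from_euler('xyz',o['ee_rot'],degrees=True).as_matrix()
t=(P-o['position'])@Rt
# held plate: robot-facing edge face, rows of tool z
s=(abs(t[...,0]-.022)<.006)&(abs(t[...,1])<.02)&(P[...,2]>.09)
v,u=np.nonzero(s); print('px',u.mean(),v.mean())
for z0 in np.arange(-.08,.015,.008):
    k=t[s]; k=k[(k[:,2]>=z0)&(k[:,2]<z0+.008)]
    if len(k)>5: print(z0.round(3),len(k),k[:,0].mean().round(4),k[:,1].min().round(4),k[:,1].max().round(4))
from prof import prof,BL
print({k:v for k,v in prof(o,d,BL['A']).items() if k%2})
E
```

```text
[ 0.5529 -0.1     0.0888] [ 1.7994e+02 -5.0000e-02  1.7039e+02] [-0.08 -0.26 -0.88]
[276. 280.] 6331 [552.1 -97.2] [50.3 36.5] 15.6 zmed 0.1609 tool [ 0.0013  0.0027 -0.0721]
px 275.117558544155 348.03103545565693
-0.08 556 0.0206 -0.006 0.0085
-0.072 442 0.0233 -0.0062 0.0087
-0.064 227 0.025 -0.0062 0.0087
-0.056 186 0.025 -0.0061 0.0087
-0.048 169 0.025 -0.0063 0.0087
-0.04 138 0.025 -0.0063 0.0084
-0.032 122 0.025 -0.0063 0.0087
-0.024 100 0.025 -0.006 0.0086
-0.016 92 0.0251 -0.0062 0.0084
-0.008 73 0.025 -0.0063 0.0086
{-29: 52, -27: 52, -25: 52, -23: 52, -21: 52, -19: 52, -17: 52, -15: 50, -13: 47, -11: 40, -9: 15, -7: 15, -5: 15, -3: 15, -1: 15, 1: 15, 3: 15, 5: 23, 7: 45, 9: 48, 11: 51, 13: 52, 15: 52, 17: 52, 19: 52, 21: 52, 23: 52, 25: 52, 31: 10}
```

The held plate is upright. The wrist camera places it at +1.2 mm in tool y, which is camera bias, so I correct the slot target by that and start down.

Emit:
move_arm(
  moves=[
    [[-0.0008,-0.0032,0],[0,0,0.2],1],
    [[0,0,0.0065],[0,0,0],1],
    [[0,0,0.0065],[0,0,0],1],
    [[0,0,0.0065],[0,0,0],1],
    [[0,0,0.0065],[0,0,0],1],
    [[0,0,0.002],[0,0,0],1],
    [[0,0,0.002],[0,0,0],1],
    [[0,0,0.002],[0,0,0],1],
    [[0,0,0.002],[0,0,0],1],
    [[0,0,0.002],[0,0,0],1],
    [[0,0,0],[0,0,0],1],
  ],
)

```text
time: 13.32
position: [0.5533, -0.1051, 0.0528]
ee_rot: [180.0, -0.0, 170.0]
ft_force: [0.2, 0.8, -1.1]
finger_gap: 0.167
finger_force: 46.2
```

Emit:
move_arm(
  moves=[
    [[0,0,0.0015],[0,0,0],1],
    [[0,0,0.0015],[0,0,0],1],
    [[0,0,0.0015],[0,0,0],1],
    [[0,0,0],[0,0,0],1],
  ],
)

```text
time: 13.82
position: [0.5535, -0.1043, 0.0482]
ee_rot: [179.9, -0.0, 170.1]
ft_force: [1.3, 3.2, -1.8]
finger_gap: 0.167
finger_force: 46.0
```

```bash
python3 - <<'E'
from h import *
o=get_obs(); print(o['position'],o['ee_rot'],o['ft_force'],o['ft_torque'])
E
```

```text
[ 0.55348668 -0.10431338  0.0481583 ] [ 1.79945482e+02 -2.05875689e-03  1.70072656e+02] [ 1.33327513  3.15959636 -1.82161306] [ 0.7356835  -0.2541      0.04226576]
```

Emit:
move_arm(
  moves=[
    [[0,0.0006,0],[0,0,0],1],
    [[0,0,0.0015],[0,0,0],1],
    [[0,0,0.0015],[0,0,0],1],
    [[0,0,0.0015],[0,0,0],1],
    [[0,0,0],[0,0,0],1],
  ],
)

```text
time: 14.45
position: [0.5534, -0.1043, 0.0437]
ee_rot: [180.0, -0.0, 170.0]
ft_force: [1.1, 3.3, -1.2]
finger_gap: 0.171
finger_force: 46.1
```

Emit:
move_arm(
  moves=[
    [[0,0.0006,0.001],[0,0,0],1],
    [[0,0,0.002],[0,0,0],1],
    [[0,0,0.002],[0,0,0],1],
    [[0,0,0.002],[0,0,0],1],
    [[0,0,0],[0,0,0],1],
  ],
)

```text
time: 15.08
position: [0.5534, -0.1042, 0.0366]
ee_rot: [-180.0, -0.0, 170.0]
ft_force: [1.0, 1.9, -2.6]
finger_gap: 0.167
finger_force: 46.1
```

Emit:
move_arm(
  moves=[
    [[0,0,0.002],[0,0,0],1],
    [[0,0,0.002],[0,0,0],1],
    [[0,0,0.002],[0,0,0],1],
    [[0,0,0],[0,0,0],1],
  ],
)

```text
time: 15.58
position: [0.5535, -0.1042, 0.0308]
ee_rot: [-180.0, 0.0, 170.0]
ft_force: [1.0, 2.2, 0.2]
finger_gap: 0.167
finger_force: 46.4
```

Emit:
move_arm(
  moves=[
    [[0,0,0.002],[0,0,0],1],
    [[0,0,0.002],[0,0,0],1],
    [[0,0,0.002],[0,0,0],1],
    [[0,0,0],[0,0,0],1],
  ],
)

```text
time: 16.08
position: [0.5537, -0.1042, 0.0247]
ee_rot: [-180.0, 0.0, 170.0]
ft_force: [0.6, 1.7, 0.9]
finger_gap: 0.169
finger_force: 46.5
```

```bash
python3 - <<'E'
from pl import *
o,p,d,P=plates(.085,.14,(.49,.6,-.13,-.08))
t=(P-o['position'])@R.from_euler('xyz',o['ee_rot'],degrees=True).as_matrix()
s=(t[...,0]>.014)&(t[...,0]<.0235)&(abs(t[...,1]-.001)<.006)&(t[...,2]<-.05)&(t[...,2]>-.12)
k=P[s]; print(len(k),np.percentile(k[:,2],[5,25,50,75]).round(4), 'tool z',np.median(t[s][:,2]).round(4))
E
```

```text
[ 0.5537 -0.1042  0.0247] [-1.7999e+02  2.0000e-02  1.7003e+02] [0.64 1.71 0.94]
[273. 305.] 10810 [ 550.2 -102.3] [51.  47.6] 31.4 zmed 0.1071 tool [ 0.0037  0.0012 -0.0824]
603 [0.0963 0.0968 0.0972 0.0976] tool z -0.0725
```

Emit:
move_arm(
  moves=[
    [[0,0,0.0015],[0,0,0],1],
    [[0,0,0.001],[0,0,0],1],
    [[0,0,0],[0,0,0],1],
  ],
)

```text
time: 16.5
position: [0.5535, -0.1042, 0.0223]
ee_rot: [-180.0, -0.0, 170.0]
ft_force: [0.6, -0.1, 1.5]
finger_gap: 0.171
finger_force: 46.5
```

Emit:
move_arm(
  moves=[
    [[0,0,0.001],[0,0,0],1],
    [[0,0,0.001],[0,0,0],1],
    [[0,0,0],[0,0,0],1],
  ],
)

```text
time: 16.88
position: [0.5536, -0.1042, 0.0212]
ee_rot: [-180.0, 0.0, 170.0]
ft_force: [-1.2, 1.0, 6.6]
finger_gap: 0.173
finger_force: 47.5
```

Emit:
move_arm(
  moves=[
    [[0,0,0.001],[0,0,0],1],
    [[0,0,0],[0,0,0],1],
  ],
)

```text
time: 17.12
position: [0.5536, -0.1042, 0.0207]
ee_rot: [-180.0, 0.0, 170.0]
ft_force: [-1.5, 1.0, 10.0]
finger_gap: 0.168
finger_force: 47.9
```

Emit:
move_arm(
  moves=[
    [[0,0,0],[0,0,0],0.5],
    [[0,0,0],[0,0,0],0.5],
    [[0,0,0],[0,0,0],0.5],
    [[0,0,-0.015],[0,0,0],0.5],
    [[0,0,-0.03],[0,0,0],0.5],
    [[0,0,-0.03],[0,0,0],0.5],
    [[0,0,0],[0,0,0],0.5],
    [[0,0,0],[0,0,0],0.5],
  ],
)

```text
time: 18.12
position: [0.5531, -0.104, 0.0944]
ee_rot: [-180.0, -0.0, 170.0]
ft_force: [-0.0, -0.1, -1.8]
finger_gap: 0.5
finger_force: 0.0
```

```bash
python3 - <<'E'
from pl import *
plates(.085,.105,(.49,.6,-.14,-.07))
E
```

```text
[ 0.5531 -0.104   0.0944] [-1.8000e+02 -3.0000e-02  1.7003e+02] [-0.02 -0.14 -1.8 ]
[277. 232.] 1641 [ 553.1 -103.1] [15.3 50. ] 80.3 zmed 0.0947 tool [ 0.0001  0.0009 -0.0003]
```

The thick plate is seated: its top is at 0.0947 and it stands upright. Now the thin one.

Emit:
move_arm(
  moves=[
    [[0,0,0],[0,0,-6.7],0.5],
    [[0,0,0],[0,0,-6.7],0.5],
    [[0.003,0.043,0],[0,0,0],0.5],
    [[0.003,0.043,0],[0,0,0],0.5],
    [[0.003,0.043,0],[0,0,0],0.5],
    [[0.003,0.043,0],[0,0,0],0.5],
    [[0.003,0.043,0],[0,0,0],0.5],
    [[0.003,0.043,0],[0,0,0],0.5],
    [[0.003,0.043,0],[0,0,0],0.5],
    [[0,0,0],[0,0,0],0.5],
    [[0,0,0],[0,0,0],0.5],
  ],
)

```text
time: 19.55
position: [0.514, 0.1942, 0.0935]
ee_rot: [-179.9, -0.1, -176.6]
ft_force: [-0.9, -1.6, -0.6]
finger_gap: 0.499
finger_force: 0.0
```

```bash
python3 - <<'E'
from pl import *
plates(.083,.092,(.45,.58,.15,.24))
E
```

```text
[0.514  0.1942 0.0935] [-1.7990e+02 -1.1000e-01 -1.7658e+02] [-0.94 -1.63 -0.58]
[280. 230.] 1077 [514.7 196.8] [49.5 10.7] 3.4 zmed 0.0867 tool [-0.0009  0.0026  0.0067]
```

Emit:
move_arm(
  moves=[
    [[-0.0008,0.0014,0.02],[0,0,0],0.5],
    [[0,0,0.02],[0,0,0],0.5],
    [[0,0,0.02],[0,0,0],0.5],
    [[0,0,0.019],[0,0,0],0.5],
    [[0,0,0],[0,0,0],0.5],
    [[0,0,0],[0,0,0],1],
    [[0,0,0],[0,0,0],1],
    [[0,0,0],[0,0,0],1],
    [[0,0,0],[0,0,0],1],
    [[0,0,0],[0,0,0],1],
    [[0,0,0],[0,0,0],1],
  ],
)

```text
time: 20.98
position: [0.5161, 0.1967, 0.0163]
ee_rot: [180.0, 0.1, -176.6]
ft_force: [-0.5, -0.2, 5.6]
finger_gap: 0.124
finger_force: 46.3
```

Emit:
move_arm(
  moves=[
    [[0,0,-0.03],[0,0,0],1],
    [[0,0,-0.03],[0,0,0],1],
    [[0,0,-0.03],[0,0,0],1],
    [[0,0,-0.03],[0,0,0],1],
    [[0,0,0],[0,0,6.6],1],
    [[0,0,0],[0,0,6.6],1],
    [[-0.0088,-0.0422,0],[0,0,0],1],
    [[-0.0088,-0.0422,0],[0,0,0],1],
    [[-0.0088,-0.0422,0],[0,0,0],1],
    [[-0.0088,-0.0422,0],[0,0,0],1],
    [[-0.0088,-0.0422,0],[0,0,0],1],
    [[-0.0088,-0.0422,0],[0,0,0],1],
    [[-0.0088,-0.0422,0],[0,0,0],1],
    [[-0.0088,-0.0422,0],[0,0,0],1],
    [[-0.0088,-0.0422,0],[0,0,0],1],
    [[-0.0088,-0.0422,0],[0,0,0],1],
    [[0,0,0],[0,0,0],1],
    [[0,0,0],[0,0,0],1],
    [[0,0,0.025],[0,0,0],1],
    [[0,0,0.02],[0,0,0],1],
  ],
)

```text
time: 23.48
position: [0.5306, -0.2314, 0.0897]
ee_rot: [179.9, -0.0, 170.4]
ft_force: [-0.5, -0.2, -0.4]
finger_gap: 0.12
finger_force: 45.3
```

Emit:
move_arm(
  moves=[
    [[0,0,0],[0,0,0],1],
    [[0,0,0],[0,0,0],1],
  ],
)

```text
time: 23.72
position: [0.5311, -0.2332, 0.0911]
ee_rot: [180.0, 0.1, 170.3]
ft_force: [0.6, 0.4, -0.9]
finger_gap: 0.124
finger_force: 45.3
```

```bash
python3 - <<'E'
from pl import *
from prof import prof,BL
o,p,d=grab('wrist');P=cloud('wrist',o,d);t=(P-o['position'])@R.from_euler('xyz',o['ee_rot'],degrees=True).as_matrix()
print(o['position'],o['ee_rot'])
s=(abs(t[...,0]-.022)<.006)&(abs(t[...,1])<.02)&(P[...,2]>.09)
for z0 in np.arange(-.08,.01,.016):
    k=t[s]; k=k[(k[:,2]>=z0)&(k[:,2]<z0+.016)]
    if len(k)>5: print(z0.round(3),len(k),k[:,0].max().round(4),k[:,1].min().round(4),k[:,1].max().round(4),k[:,2].min().round(4))
print(prof(o,d,BL['C']))
E
```

```text
[ 0.53114395 -0.23318146  0.09110897] [1.79982819e+02 5.81425671e-02 1.70332204e+02]
-0.08 733 0.0267 -0.0047 0.0072 -0.0724
-0.064 300 0.0268 -0.0042 0.0067 -0.064
-0.048 217 0.0267 -0.0043 0.0067 -0.048
-0.032 164 0.0268 -0.0042 0.0068 -0.0319
-0.016 124 0.0266 -0.004 0.0067 -0.0159
0.0 7 0.0264 -0.0028 0.0056 0.0002
{-31: 52, -30: 52, -29: 52, -28: 52, -27: 52, -26: 52, -25: 52, -24: 52, -23: 52, -22: 52, -21: 52, -20: 52, -19: 52, -18: 52, -17: 51, -16: 50, -15: 49, -14: 48, -13: 47, -12: 46, -11: 45, -10: 43, -9: 15, -8: 14, -7: 15, -6: 15, -5: 15, -4: 15, -3: 15, -2: 15, -1: 15, 0: 15, 1: 22, 2: 27, 3: 17, 4: 45, 5: 46, 6: 47, 7: 48, 8: 49, 9: 50, 10: 51, 11: 52, 12: 52, 13: 52, 14: 52, 15: 52, 16: 52, 17: 52, 18: 52, 19: 52, 20: 52, 21: 52, 22: 52, 23: 52, 24: 52, 29: 10, 30: 10, 31: 10, 32: 7}
```

Emit:
move_arm(
  moves=[
    [[-0.001,-0.0011,0],[0,0,0.2],1],
    [[0,0,0.0065],[0,0,0],1],
    [[0,0,0.0065],[0,0,0],1],
    [[0,0,0.0065],[0,0,0],1],
    [[0,0,0.0065],[0,0,0],1],
    [[0,0,0.002],[0,0,0],1],
    [[0,0,0.002],[0,0,0],1],
    [[0,0,0.002],[0,0,0],1],
    [[0,0,0.002],[0,0,0],1],
    [[0,0,0.002],[0,0,0],1],
    [[0,0,0],[0,0,0],1],
  ],
)

```text
time: 25.15
position: [0.531, -0.2354, 0.0542]
ee_rot: [180.0, -0.0, 170.0]
ft_force: [-0.3, -0.1, -0.9]
finger_gap: 0.118
finger_force: 45.3
```

Emit:
move_arm(
  moves=[
    [[0,0,0.0015],[0,0,0],1],
    [[0,0,0.0015],[0,0,0],1],
    [[0,0,0],[0,0,0],1],
  ],
)

```text
time: 25.52
position: [0.5311, -0.2352, 0.0512]
ee_rot: [180.0, -0.0, 170.0]
ft_force: [0.7, 1.0, -0.2]
finger_gap: 0.121
finger_force: 45.4
```

Emit:
move_arm(
  moves=[
    [[0,0.0005,0.0015],[0,0,0],1],
    [[0,0,0.0015],[0,0,0],1],
    [[0,0,0],[0,0,0],1],
  ],
)

```text
time: 25.9
position: [0.531, -0.2351, 0.0482]
ee_rot: [-180.0, -0.0, 170.0]
ft_force: [0.0, -0.4, -0.5]
finger_gap: 0.122
finger_force: 45.4
```

Emit:
move_arm(
  moves=[
    [[0,0,0.0015],[0,0,0],1],
    [[0,0,0.0015],[0,0,0],1],
    [[0,0,0],[0,0,0],1],
  ],
)

```text
time: 26.28
position: [0.5311, -0.235, 0.0452]
ee_rot: [-180.0, -0.0, 170.0]
ft_force: [-0.3, -0.3, -0.4]
finger_gap: 0.121
finger_force: 45.4
```

In the throat. Next, down past the leaf.

Emit:
move_arm(
  moves=[
    [[0,0,0.002],[0,0,0],1],
    [[0,0,0.002],[0,0,0],1],
    [[0,0,0.002],[0,0,0],1],
    [[0,0,0],[0,0,0],1],
  ],
)

```text
time: 26.78
position: [0.5311, -0.2349, 0.0392]
ee_rot: [180.0, -0.0, 170.0]
ft_force: [0.4, -0.1, -0.4]
finger_gap: 0.121
finger_force: 45.4
```

Emit:
move_arm(
  moves=[
    [[0,0,0.002],[0,0,0],1],
    [[0,0,0.002],[0,0,0],1],
    [[0,0,0.002],[0,0,0],1],
    [[0,0,0],[0,0,0],1],
  ],
)

```text
time: 27.28
position: [0.5313, -0.2351, 0.0333]
ee_rot: [-180.0, 0.0, 170.0]
ft_force: [0.0, 0.3, -1.2]
finger_gap: 0.121
finger_force: 45.4
```

Emit:
move_arm(
  moves=[
    [[0,0,0.002],[0,0,0],1],
    [[0,0,0.002],[0,0,0],1],
    [[0,0,0.002],[0,0,0],1],
    [[0,0,0],[0,0,0],1],
  ],
)

```text
time: 27.78
position: [0.5315, -0.2352, 0.0273]
ee_rot: [-180.0, 0.0, 170.0]
ft_force: [0.1, -0.4, 0.5]
finger_gap: 0.118
finger_force: 45.6
```

Emit:
move_arm(
  moves=[
    [[0,0,0.0015],[0,0,0],1],
    [[0,0,0.0015],[0,0,0],1],
    [[0,0,0],[0,0,0],1],
  ],
)

```text
time: 28.15
position: [0.5312, -0.2351, 0.0243]
ee_rot: [-180.0, 0.0, 170.0]
ft_force: [-0.2, -0.8, 0.8]
finger_gap: 0.122
finger_force: 45.8
```

Emit:
move_arm(
  moves=[
    [[0,0,0.001],[0,0,0],1],
    [[0,0,0.001],[0,0,0],1],
    [[0,0,0],[0,0,0],1],
  ],
)

```text
time: 28.52
position: [0.5313, -0.2351, 0.0233]
ee_rot: [-180.0, 0.0, 170.0]
ft_force: [-0.9, -0.7, 7.4]
finger_gap: 0.119
finger_force: 46.7
```

On the floor, at 7.4 N. One more millimetre, then release and lift.

Emit:
move_arm(
  moves=[
    [[0,0,0.001],[0,0,0],1],
    [[0,0,0],[0,0,0],1],
  ],
)

```text
time: 28.78
position: [0.5314, -0.2352, 0.0228]
ee_rot: [-180.0, 0.0, 170.0]
ft_force: [-1.4, -0.1, 9.9]
finger_gap: 0.119
finger_force: 47.1
```

Emit:
move_arm(
  moves=[
    [[0,0,0],[0,0,0],0.5],
    [[0,0,0],[0,0,0],0.5],
    [[0,0,0],[0,0,0],0.5],
    [[0,0,-0.015],[0,0,0],0.5],
    [[0,0,-0.03],[0,0,0],0.5],
    [[0,0,-0.03],[0,0,0],0.5],
    [[0,0.03,-0.02],[0,0,0],0.5],
    [[0,0.03,-0.02],[0,0,0],0.5],
    [[0,0,0],[0,0,0],0.5],
    [[0,0,0],[0,0,0],0.5],
  ],
)

```text
time: 30.02
position: [0.5411, -0.1769, 0.1366]
ee_rot: [-179.9, -0.0, 170.0]
ft_force: [0.1, 0.3, -0.5]
finger_gap: 0.501
finger_force: 0.0
```

```bash
python3 - <<'E'
from pl import *
o,p,d,P=plates(.085,.105,(.49,.6,-.28,-.07))
save(p,'f.png')
E
```

```text
[ 0.5411 -0.1769  0.1366] [-1.7993e+02 -1.0000e-02  1.6998e+02] [ 0.07  0.25 -0.53]
[205. 211.] 970 [ 529.9 -233.1] [11.8 49.8] 81.1 zmed 0.0947 tool [ 0.0013 -0.0572  0.042 ]
[368. 212.] 1299 [ 553.1 -103.4] [15.5 49.6] 80.8 zmed 0.0947 tool [0.001  0.0746 0.0418]
```

View pics/f.png

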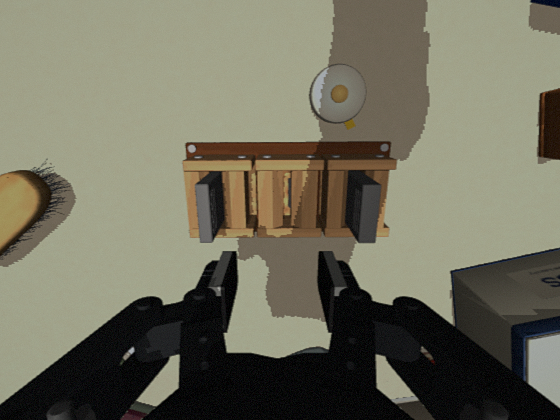

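Both plates stand upright in the outer slots at px (207,210) and (365,212), tops at 0.0947, and the gripper is clear of everything. The tape measure at (338,93) has not moved.

```bash
python3 -c "
from plant import order; print(order.job_done())"
```

```text
the job is handed in; nothing more can be done
None
```

The job is handed in at about 30 s: the 15 mm plate is in the 16.5 mm slot and the 11 mm plate is in the 12.5 mm slot, both pressed to the floor with about 10 N and let go; the judge's verdict was not shown.

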